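Roll the poster tube off the cutting mat

TASK

I need the green cutting mat free to trim the next print. With your fingertips on top of the poster tube, roll it along the desk off the mat, towards the CD tray, so that it comes to rest lying on the strip of bare wood between the mat and the tray, wholly clear of the mat and never touching the tray. Do not pick it up, pinch it or push it from low down, and leave everything else where it is.

Things in the scene. Friction and masses are not known exactly. Their poses are not given: they have to be found in the camera images.
- tube: brown cardboard poster tube on its side, diameter 76 mm, length 260 mm, about 0.2 kg, friction about 0.6; rolls freely with a little resistance: after a slow push it stops within a few mm. White label round its middle, uppermost at the start. Origin: on its axis, halfway along, 38 mm above the desk. y runs along the tube; x and z turn as it rolls (at the start z up, x towards the CD tray)
- tube_left (a point): centre of the tube's end face at its +y end, on its axis, 130 mm from the tube's origin
- tube_right (a point): centre of the tube's end face at its -y end, on its axis, 130 mm from the tube's origin
- mat: the green cutting mat with a pale 20 mm grid, 220 mm (its x) by 300 mm (its y), fixed flat on the desk and under 1 mm thick, so there is no step to roll over. Origin: its centre; its x axis points towards the CD tray, and its far edge, the one facing the tray, is at x = +110 mm in its frame
- cd_tray: low wooden tray holding two stacks of CD cases, 150 mm deep (x), 310 mm wide (y), walls 45 mm high, CDs up to 60 mm, fixed, parallel to the mat beyond its far edge. Origin: middle of the foot of its front (the face towards the mat); its x axis points away from the mat. The strip of bare desk between the mat's far edge and the tray's front is 98 to 103 mm wide
- knife: yellow craft knife lying on the mat, behind the tube as seen from the CD tray, 135 mm long, 16 mm wide, 11 mm high; origin: under the centre of its handle
- stapler: red stapler, far right, 36 x 145 mm, 62 mm high; origin: centre of its underside
- pen_mug: blue mug of pens, far left, 82 mm in diameter, 95 mm high with the pens up to 165 mm; origin: centre of its underside
- cd_stack: stack of four CD cases, far right, 125 x 142 mm, 42 mm high; origin: centre of its underside
- pebble_bowl: white bowl with pebbles, far left, 150 mm in diameter, 46 mm high; origin: centre of its underside

How it is judged (in metres and radians):
On the way:
1. the tube has rolled (not skidded) over a quarter turn: what was its top faces downwards (more than 1.7 rad from up) (angle between tube's own z axis and vertical above 1.7 rad).
At the end, for the whole second after the job is handed in: the tube lies flat and still on the bare strip in front of the CD tray: both its ends more than 145 mm beyond the mat's centre (its outline clear of the mat's far edge, within 3 mm), not touching the tray, and its middle within 100 mm of the tray's middle sideways (x of each of tube_left, tube_right in the frame of mat above 0.145 m and x of each of tube_left, tube_right in the frame of cd_tray below -0.036 m and y of tube in the frame of cd_tray between -0.1 and 0.1 m and height (world z) of each of tube_left, tube_right below 0.046 m and contact force between tube and cd_tray below 0.1 N and linear speed of tube below 0.01 m/s and angular speed of tube below 0.2 rad/s).
It fails at once if the tube, or one end of it, is lifted off the desk (more than 12 mm) (height (world z) of any of tube_left, tube_right, tube above 0.05 m).
It fails at once if the fingers push the tube from low down, with their tips below its middle (grasp point under 55 mm high while touching it) (contact force between the fingers and tube above 0.5 N and height (world z) of the grasp point below 0.055 m).
It fails at once if the arm or the gripper's body, rather than the fingers, pushes the tube (contact force between the arm and tube above 2 N).
It fails at once if the tube bumps the CD tray (contact force between tube and cd_tray above 0.3 N).
It fails at once if another thing is moved (more than 15 mm) (distance of any of knife, stapler, pen_mug, cd_stack, pebble_bowl from where it was at the start of the episode above 0.015 m).
It also fails if it takes over 61 s, if anything falls off the work surface, if the arm or the gripper's body presses on something with over 40 N, if the wrist force passes 120 N, or if a joint passes its speed limit or range.

ROBOT

A 6-joint arm with a two-finger parallel gripper is mounted at the origin on the work surface. World frame = base frame: x ahead of the robot, y to its left, z up, the work surface at z = 0. Lengths are in mm, angles in rad, forces in N, time in s.
With the tool pointing down it reaches from about 300 to 875 mm from the base axis. Payload 4.2 kg.
Tool frame: the origin (TCP) lies at the very end of the fingers, on their centre line; the grasp point (between the pads) lies 19 mm behind it; z points along the fingers, x is the direction in which the jaws open and shut, and the axes are right-handed (so a half turn about z gives the same grasp; the last joint's range is limited). The gripper opens to 85 mm and grips with 20 to 120 N. Pads are 22 mm wide; open, the fingers measure 114 mm over their backs; the gripper's body (76 mm by 85 mm) begins 54 mm behind the grasp point. The pads swing forward as they close: fully open they stand 13 mm farther back than shut.
Start: joints at [-1.265, 0.32, 1.565, -0, 1.257, -0.02], TCP at [184.041, -544.766, 231.338] pointing down, gripper open.
Joint ranges: [-3.11, 3.11], [-0.84, 2.01], [0.21, 2.61], [-1.34, 4.49], [0.05, 2.63], [-2.56, 2.56]. Speed limits (rad/s): [2.57, 2.57, 3.14, 3.14, 3.14, 3.14].

INTERFACE

Orientations are given as a rotation vector (axis times angle).
In Python, from rig import r gives the robot as it stands. The module is installed in compiled form; this text tells all that it offers.
- The arm moves only by the shell command python3 -m creep 'ROWS'. ROWS is JSON, a list of rows, each an object of numbers: "fingers": the finger opening in mm, from 0 to 85.4; "x", "y", "z": the shift along the tool's x, y, z in mm; "wx", "wy", "wz": the turn, a rotation vector about the tool's x, y, z in rad. A call has 1 to 12 rows; each row is the pose to reach, as a shift and turn from the pose commanded when the call began, along the tool's axes at that moment; what a row does not reach only later rows make up. A row lasts 1/10 s, in which the tool goes at most 50 mm and 8.59 degrees, less where a joint would pass 70% of its speed; a pose out of reach is approached as far as the arm can. A call with a gripper value outside its range is refused whole. The fingers move at their own pace and stop on an object; the grip force is fixed at half the most. Time passes only in rows, so rows that repeat a pose let the fingers close. It gives the time, the measured TCP pose, the force and the opening at its end, in the units of the state.
- r.read_state(): the state, without advancing time (a new reading comes with each control period).
- r.read_camera(name): name is "side" or "top"; returns a dict with "image" (384x512x3 uint8, blue, green, red), "camera_matrix" (3x3 intrinsics, pixels), "rvec" (rotation vector, rad) and "tvec" (3), from world to camera coordinates, as OpenCV has them. Camera axes: x right, y down, z forward; pixel columns grow to the right and rows downward; lengths in mm; the calibration is good to about 2 mm. A picture is of the moment at which its call begins. There is no depth.
- r.hand_in(): hands the job in, once; it reports no verdict.
Trained networks look in a picture, given as the dict that the camera call returned (one of the last four; its "shot" number tells which), for a name from the list of things; names that differ only in an ending like _2 or _b are one class to them, and where a whole thing is asked for, a point or a joint stands for the part that bears it (a point fixed in the world has none). Each returns a list of dicts, best first, with "score" (0 to 1); they miss things now and then, are a little off and sometimes report something else, mostly with a low value. They report only what shows in the picture. A call takes as long as a camera call.
- r.silhouettes(name, picture): "pixels" (384x512 bool, what is visible of it) and "at" ([column, row] in pixels, amid what is visible of it).
- r.mark_of(name, picture): "at" ([column, row] in pixels: a listed point, or the origin of a listed thing).
The state is a dict: "time_s": time; "joint_pos": joint angles; "dq": joint speeds; "joint_torque": joint torques, N m; "tool_pos": TCP position; "tool_rot": TCP orientation; "force": force on the tool from outside, world axes, zero at the start; "wrist_torque": the same for the moment, N m; "width": opening from 0.0 (shut) to 1.0 (fully open).
Only numpy, scipy, OpenCV 4.12 (cv2) and the standard library are available. Lean on these libraries where they do the work, as an engineer would, in place of code of your own. Each camera call takes 0.05 s, during which the arm holds its last target. There are 200 camera calls.

## Working session

There is one attempt and no reset: what is moved stays moved. The work goes in short steps, Python scripts to look and compute and a shell command to move; the robot and the scene stay as the last step left them, time stands still between calls to the robot, and variables do not carry over. Pictures are saved under pics/ and viewed, about 8 in all and at most 12, crops included, and the job is handed in when it is done.

```bash
mkdir -p pics
cat > h.py <<'E'
import numpy as np,cv2
from rig import r
def ray(p,px):
    R,_=cv2.Rodrigues(np.array(p["rvec"],float)); t=np.array(p["tvec"],float).ravel()
    d=R.T@np.linalg.inv(np.array(p["camera_matrix"],float))@np.array([px[0],px[1],1.]); return -R.T@t,d
def at(p,px,z):
    c,d=ray(p,px); return (c+d*(z-c[2])/d[2])
def tri(p,a,q,b):
    A=[];B=[]
    for pp,x in((p,a),(q,b)):
        c,d=ray(pp,x);d/=np.linalg.norm(d);M=np.eye(3)-np.outer(d,d);A.append(M);B.append(M@c)
    return np.linalg.lstsq(np.vstack(A),np.hstack(B),rcond=None)[0]
E
cat > look.py <<'E'
from h import *
import sys
n=sys.argv[1]
np.set_printoptions(precision=1,suppress=True)
P={k:r.read_camera(k) for k in("top","side")}
cv2.imwrite(f"pics/{n}.png",np.hstack([cv2.resize(P[k]["image"],(800,600)) for k in P]) if 0 else np.vstack([P["top"]["image"],P["side"]["image"]])[:,:])
for k in P: cv2.imwrite(f"pics/{n}_{k}.png",cv2.resize(P[k]["image"],(800,600)))
Z=dict(tube=38,tube_left=38,tube_right=38,mat=0,cd_tray=0,knife=0)
for o in (sys.argv[2:] or Z):
    for k in P:
        m=r.mark_of(o,P[k])
        if m: print(o,k,m[0]["score"],m[0]["at"],at(P[k],m[0]["at"],Z[o]))
for k in P:
    s=r.silhouettes("mat",P[k])
    for name in("mat","tube","cd_tray","knife"):
        s=r.silhouettes(name,P[k])
        if s:
            c=max(cv2.findContours(s[0]["pixels"].astype(np.uint8),0,2)[0],key=cv2.contourArea)
            b=cv2.boxPoints(cv2.minAreaRect(c)); print(name,k,s[0]["score"],b.round().astype(int).tolist(),[at(P[k],x,38 if name=="tube" else 0)[:2].round().tolist() for x in b])
s=r.read_state(); print(s["time_s"],s["tool_pos"],s["tool_rot"],s["force"],s["width"])
print({k:ray(P[k],(256,192)) for k in P})
E
python3 look.py a
```

```text
tube top 0.81 [240.3, 209.6] [474.7  21.   38. ]
tube side 0.29 [220.9, 194.7] [680.9 -11.9  38. ]
tube_left top 0.59 [197.2, 210.4] [475.  149.4  38. ]
tube_left side 0.89 [264.3, 231.8] [488.4 139.1  38. ]
tube_right top 0.67 [287.2, 209.6] [ 471.8 -118.8   38. ]
tube_right side 0.98 [281.7, 185.5] [ 466.2 -102.7   38. ]
mat top 0.91 [247.3, 210.9] [476.    0.4   0. ]
mat side 0.74 [274.7, 215.0] [472.1  18.7   0. ]
cd_tray top 0.65 [251.1, 147.7] [678.8 -15.5   0. ]
cd_tray side 0.91 [218.2, 198.1] [698.8 -29.7   0. ]
knife top 0.55 [245.8, 230.8] [414.9   6.1   0. ]
knife side 0.44 [287.6, 215.0] [425.5  10.    0. ]
mat top 0.91 [[196, 247], [197, 175], [297, 177], [295, 249]] [[369.0, 158.0], [592.0, 155.0], [579.0, -156.0], [357.0, -141.0]]
tube top 0.97 [[195, 221], [195, 194], [286, 196], [286, 224]] [[443.0, 157.0], [526.0, 155.0], [513.0, -118.0], [430.0, -112.0]]
cd_tray top 0.77 [[204, 146], [205, 95], [305, 98], [304, 149]] [[688.0, 136.0], [861.0, 132.0], [845.0, -196.0], [672.0, -183.0]]
knife top 0.65 [[221, 227], [264, 227], [264, 232], [221, 232]] [[428.0, 82.0], [425.0, -50.0], [410.0, -49.0], [413.0, 82.0]]
mat side 0.85 [[271, 243], [290, 183], [313, 191], [293, 250]] [[463.0, 151.0], [441.0, -163.0], [349.0, -137.0], [382.0, 169.0]]
tube side 0.83 [[251, 237], [271, 175], [292, 182], [272, 244]] [[530.0, 170.0], [515.0, -156.0], [429.0, -131.0], [454.0, 187.0]]
cd_tray side 0.94 [[165, 220], [196, 149], [236, 167], [204, 237]] [[863.0, 115.0], [869.0, -303.0], [675.0, -219.0], [697.0, 170.0]]
knife side 0.62 [[285, 223], [289, 203], [293, 203], [289, 223]] [[430.0, 49.0], [430.0, -55.0], [414.0, -53.0], [414.0, 50.0]]
1.2 [ 184.  -544.8  231.3] [ 2.6 -1.8  0. ] [ 0.2  0.3 -0.1] 0.9989312144233613
{'top': (array([ 299.9,   -5.1, 1184.8]), array([ 0.2, -0. , -1. ])), 'side': (array([ 299.3, 1147. , 1202.4]), array([ 0.2, -0.7, -0.7]))}
```

View pics/a_top.png

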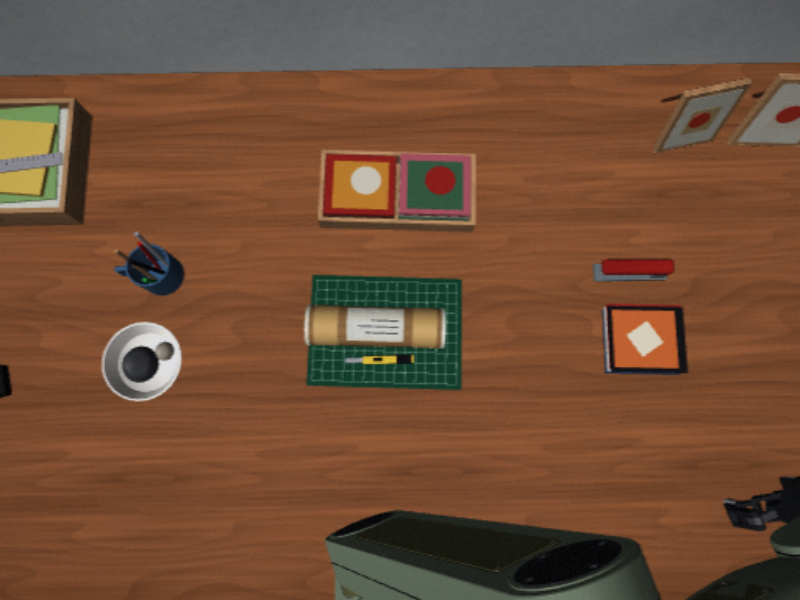

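View pics/a_side.png

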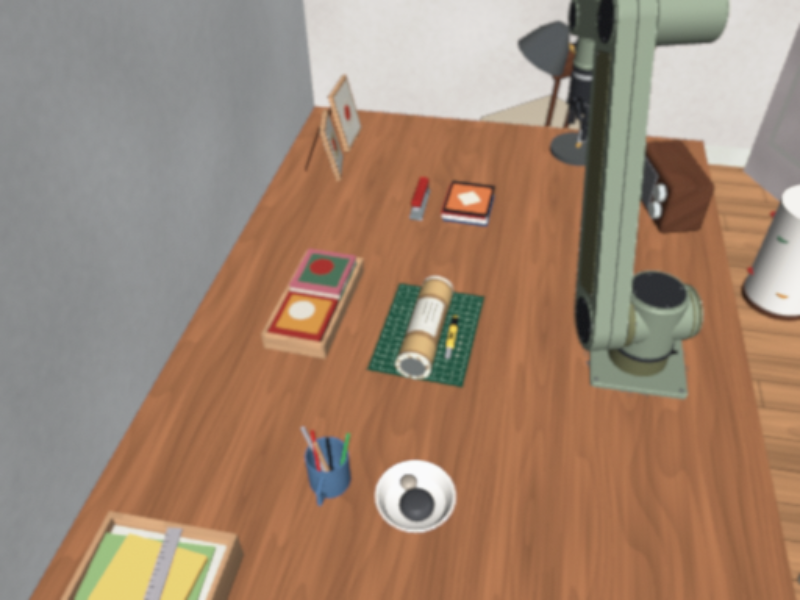

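Run:
```python
from h import *
s=r.read_state();print(s["tool_rot"]);print(cv2.Rodrigues(np.array(s["tool_rot"]))[0].round(3))
# edges: mat far edge by colour, tray front, tube in top picture at columns
p=r.read_camera("top");im=p["image"]
m=r.silhouettes("mat",p)[0]["pixels"];t=r.silhouettes("cd_tray",p)[0]["pixels"];u=r.silhouettes("tube",p)[0]["pixels"]
for c in range(205,290,12):
    f=lambda a:np.where(a[:,c])[0]
    print(c,at(p,(c,f(m).min()-.5),0)[:2].round(1),at(p,(c,f(t).max()+.5),0)[:2].round(1),at(p,(c,f(u).min()-.5),38)[:2].round(1),at(p,(c,f(u).max()+.5),38)[:2].round(1),f(m).max())
```

```text
[ 2.55221693e+00 -1.83174023e+00  1.03676592e-04]
[[ 0.32  -0.947  0.   ]
 [-0.947 -0.32  -0.   ]
 [ 0.     0.    -1.   ]]
205 [590.7 130.8] [692.4 131.2] [522.7 126.3] [441.3 126.1] 247
217 [590.   93.3] [688.3  92.9] [518.9  90.3] [440.5  90.5] 246
229 [586.   55.7] [684.2  54.8] [518.2  54.3] [439.8  55. ] 247
241 [585.2  18.1] [683.4  16.6] [517.4  18.3] [439.1  19.5] 247
253 [584.5 -19.5] [682.7 -21.7] [513.6 -17.7] [438.3 -16.1] 247
265 [580.5 -57. ] [678.6 -59.8] [512.9 -53.7] [434.6 -51.5] 249
277 [579.7 -94.6] [677.8 -98. ] [509.1 -89.7] [430.9 -87. ] 248Traceback (most recent call last):
  File "<stdin>", line 8, in <module>
    return umr_minimum(a, axis, None, out, keepdims, initial, where)
ValueError: zero-size array to reduction operation minimum which has no identity
```

The top view (800x600 picture) shows the tube at about (375,326) on the mat, the knife behind it at (385,359) and the tray front at about row 228. The side view agrees. All of it is yawed by about −0.05 rad. The tube has to roll about 155 mm, and I'll do that in strokes with both open fingertips on its top.

```bash
python3 -m creep '[{"x":-37,"y":-36,"wz":0.04},{"x":-74,"y":-72,"wz":0.1},{"x":-110,"y":-108,"wz":0.17},{"x":-147,"y":-144,"wz":0.24},{"x":-184,"y":-180,"wz":0.3},{"x":-221,"y":-216,"wz":0.34},{"x":-258,"y":-252,"wz":0.376},{"x":-294,"y":-288,"wz":0.376},{"x":-331,"y":-324,"wz":0.376},{"x":-368,"y":-360,"wz":0.376},{"x":-405,"y":-396,"wz":0.376},{"x":-435,"y":-425,"wz":0.376}]'
python3 - <<'E'
from h import *
s=r.read_state();R=cv2.Rodrigues(np.array(s["tool_rot"]))[0];print(R.round(3),s["tool_pos"],R.T@(np.array([457,19,110])-s["tool_pos"]))
E
```

```text
[[ 0.32  -0.947  0.   ]
 [-0.947 -0.32  -0.   ]
 [ 0.     0.    -1.   ]] [ 184.04760936 -544.77276273  231.34329339] [-446.75189387 -439.05722338  121.27831763]invalid input
```

```bash
python3 -m creep '[{"fingers":85,"x":-37,"y":-36,"z":0,"wx":0,"wy":0,"wz":0.04}]'
python3 - <<'E'
from h import *
s=r.read_state();print(s["time_s"],s["tool_pos"])
E
```

```text
time_s: 1.5
tool_pos: [204.7, -503.2, 230.8]
tool_rot: [2.508, -1.887, 0.003]
force: [1.6, 0.7, 1.0]
width: 0.996
1.5 [ 204.7093773  -503.19501727  230.75881934]
```

```bash
python3 -m creep '[{"fingers":85,"x":-36,"y":-32,"z":0,"wx":0,"wy":0,"wz":0.03},{"fingers":85,"x":-71,"y":-64,"z":0,"wx":0,"wy":0,"wz":0.06},{"fingers":85,"x":-106,"y":-96,"z":0,"wx":0,"wy":0,"wz":0.1},{"fingers":85,"x":-142,"y":-129,"z":10,"wx":0,"wy":0,"wz":0.14},{"fingers":85,"x":-177,"y":-161,"z":20,"wx":0,"wy":0,"wz":0.18},{"fingers":85,"x":-213,"y":-193,"z":30,"wx":0,"wy":0,"wz":0.22},{"fingers":85,"x":-248,"y":-225,"z":40,"wx":0,"wy":0,"wz":0.26},{"fingers":85,"x":-283,"y":-257,"z":50,"wx":0,"wy":0,"wz":0.3},{"fingers":85,"x":-319,"y":-290,"z":60,"wx":0,"wy":0,"wz":0.336},{"fingers":85,"x":-354,"y":-322,"z":70,"wx":0,"wy":0,"wz":0.336},{"fingers":85,"x":-390,"y":-354,"z":80,"wx":0,"wy":0,"wz":0.336},{"fingers":85,"x":-425,"y":-386,"z":90,"wx":0,"wy":0,"wz":0.336}]'
python3 - <<'E'
from h import *
s=r.read_state();R=cv2.Rodrigues(np.array(s["tool_rot"]))[0];print(R.round(3),s["tool_pos"],R.T@(np.array([457,19,100])-s["tool_pos"]),s["force"])
for k in("top","side"):
    p=r.read_camera(k);im=p["image"]
    c=im[130:270,160:340] if k=="top" else im[110:260,180:380]
    cv2.imwrite(f"pics/b_{k}.png",cv2.resize(c,None,fx=4,fy=4,interpolation=2))
E
```

```text
time_s: 2.7
tool_pos: [456.8, 19.0, 141.2]
tool_rot: [-2.165, 2.276, -0.001]
force: [-0.2, -0.5, 0.7]
width: 0.995
[[-0.05  -0.999  0.001]
 [-0.999  0.05  -0.   ]
 [ 0.    -0.001 -1.   ]] [456.80408526  18.97973334 141.19899892] [-3.69244101e-02 -1.53705806e-01  4.11991665e+01] [-0.16098087 -0.5404326   0.69534159]
```

View pics/b_side.png

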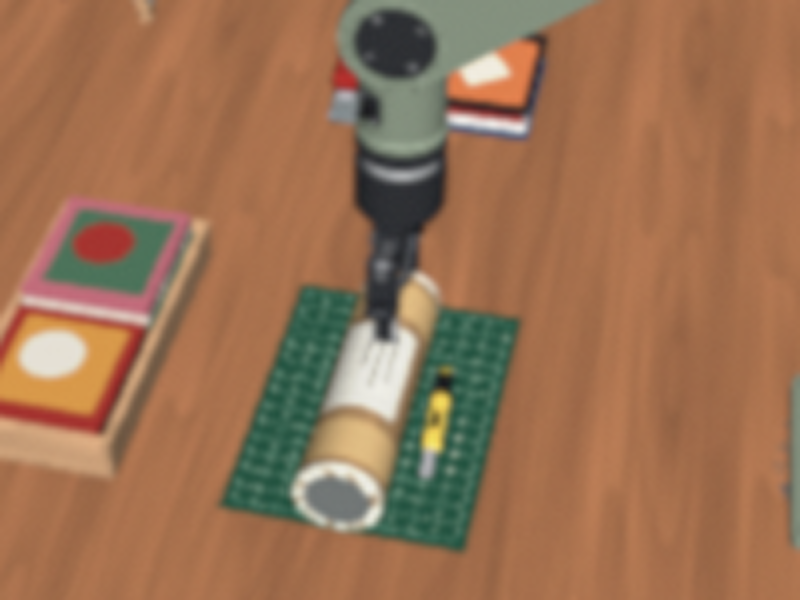

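The gripper is above the rear half of the tube (fingertips around (385,330) in the crop), with the jaws along the tube axis. Next I descend until I feel contact.

```bash
python3 -m creep '[{"fingers":85,"x":0,"y":0,"z":30,"wx":0,"wy":0,"wz":0},{"fingers":85,"x":0,"y":0,"z":55,"wx":0,"wy":0,"wz":0},{"fingers":85,"x":0,"y":0,"z":62,"wx":0,"wy":0,"wz":0},{"fingers":85,"x":0,"y":0,"z":63,"wx":0,"wy":0,"wz":0},{"fingers":85,"x":0,"y":0,"z":63,"wx":0,"wy":0,"wz":0}]'
for i in 1 2 3 ; do python3 -m creep '[{"fingers":85,"x":0,"y":0,"z":1,"wx":0,"wy":0,"wz":0},{"fingers":85,"x":0,"y":0,"z":2,"wx":0,"wy":0,"wz":0},{"fingers":85,"x":0,"y":0,"z":2,"wx":0,"wy":0,"wz":0}]' | egrep 'pos|force'; done
```

```text
time_s: 3.3
tool_pos: [456.8, 16.5, 79.1]
tool_rot: [-2.163, 2.277, -0.002]
force: [-0.6, 0.0, 0.8]
width: 0.994
tool_pos: [456.4, 16.8, 76.8]
force: [0.3, -0.4, -0.2]
tool_pos: [456.0, 16.9, 74.2]
force: [1.3, -0.6, 0.7]
tool_pos: [456.0, 16.9, 72.1]
force: [0.7, -0.0, 0.7]
```

```bash
python3 -m creep '[{"fingers":85,"x":0,"y":0,"z":2,"wx":0,"wy":0,"wz":0},{"fingers":85,"x":0,"y":0,"z":4,"wx":0,"wy":0,"wz":0},{"fingers":85,"x":0,"y":0,"z":5,"wx":0,"wy":0,"wz":0},{"fingers":85,"x":0,"y":0,"z":5,"wx":0,"wy":0,"wz":0}]' | egrep 'pos|force'
for i in 1 2; do python3 -m creep '[{"fingers":85,"x":0,"y":0,"z":1,"wx":0,"wy":0,"wz":0},{"fingers":85,"x":0,"y":0,"z":1,"wx":0,"wy":0,"wz":0}]' | egrep 'pos|force'; done
```

```text
tool_pos: [456.0, 16.9, 67.1]
force: [-0.4, 0.6, -0.7]
tool_pos: [456.1, 16.9, 66.2]
force: [0.5, 0.1, 0.8]
tool_pos: [456.1, 16.9, 65.2]
force: [0.1, -0.2, -0.2]
```

```bash
for i in 1 2 3; do python3 -m creep '[{"fingers":85,"x":0,"y":0,"z":1,"wx":0,"wy":0,"wz":0},{"fingers":85,"x":0,"y":0,"z":1,"wx":0,"wy":0,"wz":0}]' | egrep 'time|pos|force'; done
```

```text
time_s: 5.2
tool_pos: [456.1, 16.9, 64.2]
force: [0.7, -0.8, 0.6]
time_s: 5.4
tool_pos: [456.1, 16.9, 63.2]
force: [-0.1, -0.1, 0.2]
time_s: 5.6
tool_pos: [456.1, 16.9, 62.2]
force: [-0.6, 0.1, -0.0]
```

```bash
for i in 1 2 3; do python3 -m creep '[{"fingers":85,"x":0,"y":0,"z":1,"wx":0,"wy":0,"wz":0},{"fingers":85,"x":0,"y":0,"z":1,"wx":0,"wy":0,"wz":0}]' | egrep 'time|pos|force'; done
```

```text
time_s: 5.8
tool_pos: [456.1, 16.9, 61.2]
force: [1.7, 0.8, 0.7]
time_s: 6.0
tool_pos: [456.0, 16.9, 60.2]
force: [0.7, -0.2, 0.1]
time_s: 6.2
tool_pos: [456.1, 16.9, 59.2]
force: [-1.0, 0.1, -0.0]
```

Run:
```python
from h import *
for k in("top","side"):
    p=r.read_camera(k);im=p["image"]
    c=im[150:270,180:310] if k=="top" else im[140:250,230:330]
    cv2.imwrite(f"pics/c_{k}.png",cv2.resize(c,(400,400),interpolation=2))
    for o in("tube","tube_left","tube_right"):
        m=r.mark_of(o,p)
        if m:print(o,k,m[0]["score"],m[0]["at"],at(p,m[0]["at"],38).round())
a=[cv2.imread(f"pics/c_{k}.png") for k in("top","side")];cv2.imwrite("pics/c.png",np.hstack(a))
```

```text
tube_right top 0.7 [284.9, 208.8] [ 474. -112.   38.]
tube side 0.55 [275.0, 203.9] [475.  -1.  38.]
tube_left side 0.78 [266.5, 232.9] [480. 143.  38.]
tube_right side 0.97 [279.8, 182.3] [ 476. -119.   38.]
```

View pics/c.png

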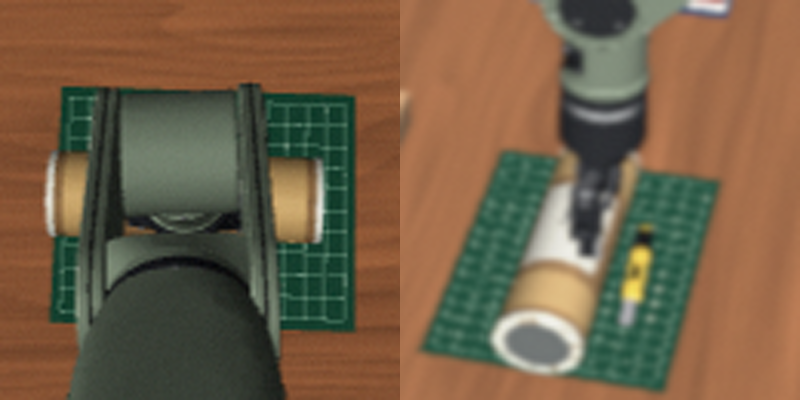

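```bash
python3 -m creep '[{"fingers":85,"x":0,"y":0,"z":-6,"wx":0,"wy":0,"wz":0},{"fingers":85,"x":0,"y":-10,"z":-6,"wx":0,"wy":0,"wz":0},{"fingers":85,"x":0,"y":-10,"z":-3,"wx":0,"wy":0,"wz":0},{"fingers":85,"x":0,"y":-10,"z":-2,"wx":0,"wy":0,"wz":0},{"fingers":85,"x":0,"y":-10,"z":-2,"wx":0,"wy":0,"wz":0}]' | egrep 'pos|force'
for i in 1 2 3 ; do python3 -m creep '[{"fingers":85,"x":0,"y":0,"z":0.7,"wx":0,"wy":0,"wz":0},{"fingers":85,"x":0,"y":0,"z":0.7,"wx":0,"wy":0,"wz":0}]' | egrep 'time|pos|force'; done
```

```text
tool_pos: [467.6, 16.4, 62.3]
force: [-0.3, -0.5, 8.7]
time_s: 7.3
tool_pos: [468.0, 16.4, 62.2]
force: [0.4, -0.1, 12.2]
time_s: 7.5
tool_pos: [468.6, 16.4, 62.2]
force: [-0.8, -0.4, 16.9]
time_s: 7.7
tool_pos: [469.3, 16.3, 62.1]
force: [-0.7, -0.1, 21.0]
```

Contact is at TCP z ≈ 62, with a stiffness of about 6 N/mm. First rolling stroke:

```bash
python3 -m creep '[{"fingers":85,"x":0,"y":-2,"z":-1,"wx":0,"wy":0,"wz":0},{"fingers":85,"x":0,"y":-6,"z":-1,"wx":0,"wy":0,"wz":0},{"fingers":85,"x":0,"y":-10,"z":-1,"wx":0,"wy":0,"wz":0},{"fingers":85,"x":0,"y":-15,"z":-1,"wx":0,"wy":0,"wz":0},{"fingers":85,"x":0,"y":-20,"z":-1,"wx":0,"wy":0,"wz":0},{"fingers":85,"x":0,"y":-25,"z":-1,"wx":0,"wy":0,"wz":0},{"fingers":85,"x":0,"y":-30,"z":-1,"wx":0,"wy":0,"wz":0},{"fingers":85,"x":0,"y":-35,"z":-0.5,"wx":0,"wy":0,"wz":0},{"fingers":85,"x":0,"y":-39,"z":-0.5,"wx":0,"wy":0,"wz":0},{"fingers":85,"x":0,"y":-40,"z":-0.5,"wx":0,"wy":0,"wz":0},{"fingers":85,"x":0,"y":-40,"z":-0.5,"wx":0,"wy":0,"wz":0}]'
python3 - <<'E'
from h import *
for k in("top","side"):
    p=r.read_camera(k)
    cv2.imwrite(f"pics/d_{k}.png",cv2.resize(p["image"][150:270,180:310] if k=="top" else p["image"][140:250,230:330],(400,400),interpolation=2))
    for o in("tube","tube_left","tube_right"):
        m=r.mark_of(o,p)
        if m:print(o,k,m[0]["score"],m[0]["at"],at(p,m[0]["at"],38).round())
E
```

```text
time_s: 8.8
tool_pos: [509.9, 14.4, 62.7]
tool_rot: [-2.161, 2.272, -0.01]
force: [-0.1, -0.0, 17.7]
width: 0.991
tube_left top 0.62 [196.1, 200.6] [505. 153.  38.]
tube_right top 0.6 [287.8, 200.5] [ 499. -122.   38.]
tube side 0.76 [268.3, 208.1] [495.  25.  38.]
tube_left side 0.9 [258.7, 231.7] [507. 142.  38.]
tube_right side 0.96 [274.8, 181.4] [ 496. -121.   38.]
```

```bash
python3 -m creep '[{"fingers":85,"x":0,"y":0,"z":-5,"wx":0,"wy":0,"wz":0},{"fingers":85,"x":0,"y":10,"z":-9,"wx":0,"wy":0,"wz":0},{"fingers":85,"x":0,"y":23,"z":-5,"wx":0,"wy":0,"wz":0},{"fingers":85,"x":0,"y":23,"z":-1,"wx":0,"wy":0,"wz":0},{"fingers":85,"x":0,"y":23,"z":0,"wx":0,"wy":0,"wz":0},{"fingers":85,"x":0,"y":23,"z":0,"wx":0,"wy":0,"wz":0}]'
python3 -m creep '[{"fingers":85,"x":0,"y":-2,"z":0,"wx":0,"wy":0,"wz":0},{"fingers":85,"x":0,"y":-6,"z":0,"wx":0,"wy":0,"wz":0},{"fingers":85,"x":0,"y":-11,"z":0,"wx":0,"wy":0,"wz":0},{"fingers":85,"x":0,"y":-16,"z":0,"wx":0,"wy":0,"wz":0},{"fingers":85,"x":0,"y":-21,"z":0,"wx":0,"wy":0,"wz":0},{"fingers":85,"x":0,"y":-26,"z":0,"wx":0,"wy":0,"wz":0},{"fingers":85,"x":0,"y":-31,"z":0,"wx":0,"wy":0,"wz":0},{"fingers":85,"x":0,"y":-36,"z":0,"wx":0,"wy":0,"wz":0},{"fingers":85,"x":0,"y":-41,"z":0,"wx":0,"wy":0,"wz":0},{"fingers":85,"x":0,"y":-45,"z":0,"wx":0,"wy":0,"wz":0},{"fingers":85,"x":0,"y":-48,"z":0,"wx":0,"wy":0,"wz":0},{"fingers":85,"x":0,"y":-48,"z":0,"wx":0,"wy":0,"wz":0}]'
cat > l.py <<'E'
from h import *
import sys
out=[];E={}
for k in("top","side"):
    p=r.read_camera(k)
    out.append(cv2.resize(p["image"][130:250,180:310] if k=="top" else p["image"][140:250,210:310],(400,400),interpolation=2))
    for o in("tube","tube_left","tube_right"):
        m=r.mark_of(o,p)
        if m:print(o,k,m[0]["score"],m[0]["at"],at(p,m[0]["at"],38).round())
cv2.imwrite(f"pics/{sys.argv[1]}.png",np.hstack(out))
E
python3 l.py e
```

```text
time_s: 9.8
tool_pos: [484.0, 15.5, 61.0]
tool_rot: [-2.164, 2.275, -0.003]
force: [-1.6, -0.3, 12.1]
width: 0.996
time_s: 11.0
tool_pos: [535.0, 13.0, 62.7]
tool_rot: [-2.161, 2.272, -0.01]
force: [0.7, -0.6, 19.1]
width: 0.992
tube_left top 0.66 [196.6, 193.4] [527. 152.  38.]
tube_right top 0.8 [286.3, 193.0] [ 522. -118.   38.]
tube side 0.62 [261.4, 207.1] [520.  24.  38.]
tube_left side 0.9 [252.0, 230.8] [531. 142.  38.]
tube_right side 0.96 [268.6, 183.3] [ 517. -106.   38.]
```

View pics/e.png

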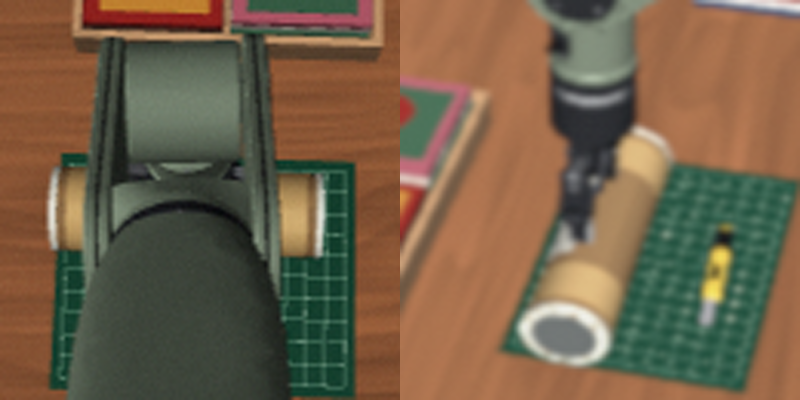

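The label has rolled forward, so it is rolling and not skidding. The tube is at about x = 525 and still parallel. I'll repeat the stroke.

```bash
python3 -m creep '[{"fingers":85,"x":0,"y":0,"z":-5,"wx":0,"wy":0,"wz":0},{"fingers":85,"x":0,"y":10,"z":-9,"wx":0,"wy":0,"wz":0},{"fingers":85,"x":0,"y":23,"z":-5,"wx":0,"wy":0,"wz":0},{"fingers":85,"x":0,"y":23,"z":-1,"wx":0,"wy":0,"wz":0},{"fingers":85,"x":0,"y":23,"z":0,"wx":0,"wy":0,"wz":0},{"fingers":85,"x":0,"y":23,"z":0,"wx":0,"wy":0,"wz":0}]'
python3 -m creep '[{"fingers":85,"x":0,"y":-2,"z":0,"wx":0,"wy":0,"wz":0},{"fingers":85,"x":0,"y":-6,"z":0,"wx":0,"wy":0,"wz":0},{"fingers":85,"x":0,"y":-11,"z":0,"wx":0,"wy":0,"wz":0},{"fingers":85,"x":0,"y":-16,"z":0,"wx":0,"wy":0,"wz":0},{"fingers":85,"x":0,"y":-21,"z":0,"wx":0,"wy":0,"wz":0},{"fingers":85,"x":0,"y":-26,"z":0,"wx":0,"wy":0,"wz":0},{"fingers":85,"x":0,"y":-31,"z":0,"wx":0,"wy":0,"wz":0},{"fingers":85,"x":0,"y":-36,"z":0,"wx":0,"wy":0,"wz":0},{"fingers":85,"x":0,"y":-41,"z":0,"wx":0,"wy":0,"wz":0},{"fingers":85,"x":0,"y":-45,"z":0,"wx":0,"wy":0,"wz":0},{"fingers":85,"x":0,"y":-48,"z":0,"wx":0,"wy":0,"wz":0},{"fingers":85,"x":0,"y":-48,"z":0,"wx":0,"wy":0,"wz":0}]'
python3 l.py f
```

```text
time_s: 12.0
tool_pos: [508.7, 14.2, 60.7]
tool_rot: [-2.165, 2.275, -0.002]
force: [-1.9, -0.8, 10.7]
width: 0.995
time_s: 13.2
tool_pos: [559.9, 11.7, 62.8]
tool_rot: [-2.161, 2.272, -0.01]
force: [-0.8, -0.4, 18.7]
width: 0.994
tube_left top 0.69 [200.0, 183.8] [556. 141.  38.]
tube_right top 0.69 [288.7, 180.4] [ 561. -127.   38.]
tube side 0.81 [253.8, 205.9] [549.  23.  38.]
tube_left side 0.61 [244.1, 228.9] [559. 139.  38.]
tube_right side 0.64 [258.5, 182.5] [ 556. -103.   38.]
```

```bash
python3 -m creep '[{"fingers":85,"x":0,"y":0,"z":-5,"wx":0,"wy":0,"wz":0},{"fingers":85,"x":0,"y":10,"z":-9,"wx":0,"wy":0,"wz":0},{"fingers":85,"x":0,"y":22,"z":-5,"wx":0,"wy":0,"wz":0},{"fingers":85,"x":0,"y":22,"z":-1,"wx":0,"wy":0,"wz":0},{"fingers":85,"x":0,"y":22,"z":0,"wx":0,"wy":0,"wz":0},{"fingers":85,"x":0,"y":22,"z":0,"wx":0,"wy":0,"wz":0}]'
python3 -m creep '[{"fingers":85,"x":0,"y":-2,"z":0,"wx":0,"wy":0,"wz":0},{"fingers":85,"x":0,"y":-6,"z":0,"wx":0,"wy":0,"wz":0},{"fingers":85,"x":0,"y":-11,"z":0,"wx":0,"wy":0,"wz":0},{"fingers":85,"x":0,"y":-16,"z":0,"wx":0,"wy":0,"wz":0},{"fingers":85,"x":0,"y":-21,"z":0,"wx":0,"wy":0,"wz":0},{"fingers":85,"x":0,"y":-26,"z":0,"wx":0,"wy":0,"wz":0},{"fingers":85,"x":0,"y":-31,"z":0,"wx":0,"wy":0,"wz":0},{"fingers":85,"x":0,"y":-36,"z":0,"wx":0,"wy":0,"wz":0},{"fingers":85,"x":0,"y":-41,"z":0,"wx":0,"wy":0,"wz":0},{"fingers":85,"x":0,"y":-45,"z":0,"wx":0,"wy":0,"wz":0},{"fingers":85,"x":0,"y":-47,"z":0,"wx":0,"wy":0,"wz":0},{"fingers":85,"x":0,"y":-47,"z":0,"wx":0,"wy":0,"wz":0}]'
python3 l.py g
```

```text
time_s: 14.2
tool_pos: [534.6, 13.0, 60.6]
tool_rot: [-2.165, 2.276, -0.002]
force: [-1.6, -0.1, 9.4]
width: 0.995
time_s: 15.4
tool_pos: [584.6, 10.5, 62.8]
tool_rot: [-2.161, 2.272, -0.009]
force: [0.6, -0.6, 17.5]
width: 0.996
tube_left top 0.69 [198.2, 176.0] [580. 147.  38.]
tube_right top 0.73 [286.9, 175.3] [ 577. -122.   38.]
tube side 0.94 [249.7, 203.8] [566.  15.  38.]
tube_left side 0.59 [236.2, 228.8] [586. 143.  38.]
tube_right side 0.98 [252.4, 179.2] [ 583. -118.   38.]
```

View pics/g.png

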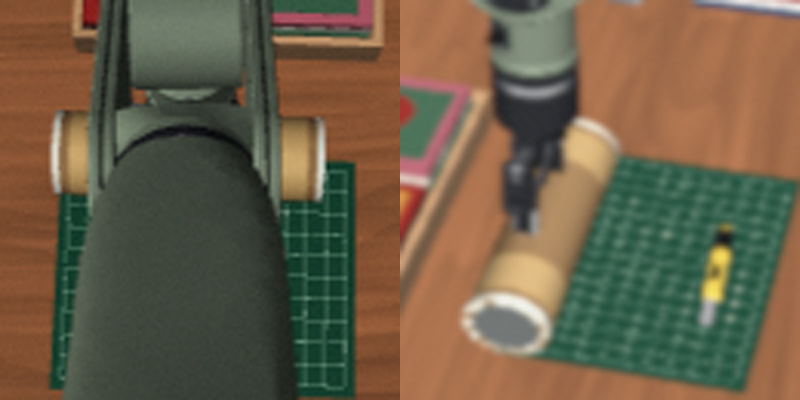

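The tube is parallel at about x = 578, half off the mat. Another stroke.

```bash
python3 -m creep '[{"fingers":85,"x":0,"y":0,"z":-5,"wx":0,"wy":0,"wz":0},{"fingers":85,"x":0,"y":10,"z":-9,"wx":0,"wy":0,"wz":0},{"fingers":85,"x":0,"y":22,"z":-5,"wx":0,"wy":0,"wz":0},{"fingers":85,"x":0,"y":22,"z":-1,"wx":0,"wy":0,"wz":0},{"fingers":85,"x":0,"y":22,"z":0,"wx":0,"wy":0,"wz":0},{"fingers":85,"x":0,"y":22,"z":0,"wx":0,"wy":0,"wz":0}]'
python3 -m creep '[{"fingers":85,"x":0,"y":-2,"z":0,"wx":0,"wy":0,"wz":0},{"fingers":85,"x":0,"y":-6,"z":0,"wx":0,"wy":0,"wz":0},{"fingers":85,"x":0,"y":-11,"z":0,"wx":0,"wy":0,"wz":0},{"fingers":85,"x":0,"y":-16,"z":0,"wx":0,"wy":0,"wz":0},{"fingers":85,"x":0,"y":-21,"z":0,"wx":0,"wy":0,"wz":0},{"fingers":85,"x":0,"y":-26,"z":0,"wx":0,"wy":0,"wz":0},{"fingers":85,"x":0,"y":-31,"z":0,"wx":0,"wy":0,"wz":0},{"fingers":85,"x":0,"y":-36,"z":0,"wx":0,"wy":0,"wz":0},{"fingers":85,"x":0,"y":-41,"z":0,"wx":0,"wy":0,"wz":0},{"fingers":85,"x":0,"y":-45,"z":0,"wx":0,"wy":0,"wz":0},{"fingers":85,"x":0,"y":-47,"z":0,"wx":0,"wy":0,"wz":0},{"fingers":85,"x":0,"y":-47,"z":0,"wx":0,"wy":0,"wz":0}]'
cat > m.py <<'E'
from h import *
p=r.read_camera("top")
S={n:r.silhouettes(n,p) for n in("mat","cd_tray","tube")}
S={n:v[0]["pixels"] for n,v in S.items() if v}
f=lambda a,c:np.where(a[:,c])[0]
for c in (202,207,212,217,240,255,270,274,278,282):
    o=[c]
    for n,g,z in(("mat",np.min,0),("cd_tray",np.max,0),("tube",np.min,38),("tube",np.max,38)):
        a=f(S[n],c) if n in S else []
        o.append(at(p,(c,g(a)+(.5 if g is np.max else -.5)),z)[:2].round(1).tolist() if len(a) else None)
    print(o)
E
python3 l.py i; python3 m.py
```

```text
time_s: 16.4
tool_pos: [559.5, 11.7, 60.5]
tool_rot: [-2.165, 2.276, -0.002]
force: [-1.1, -1.0, 7.8]
width: 0.996
time_s: 17.6
tool_pos: [609.4, 9.3, 62.8]
tool_rot: [-2.161, 2.272, -0.009]
force: [0.6, -0.7, 15.9]
width: 0.992
tube_left top 0.72 [201.0, 168.2] [605. 139.  38.]
tube_right top 0.83 [287.5, 164.3] [ 612. -125.   38.]
tube side 0.98 [240.0, 204.3] [600.  24.  38.]
tube_left side 0.71 [261.5, 325.5] [431. 491.  38.]
tube_right side 0.91 [245.8, 179.0] [ 608. -114.   38.]
[202, [578.1, 140.2], None, [647.9, 135.9], [569.1, 135.5]]
[207, [577.7, 124.6], [688.9, 124.8], [647.6, 120.6], [568.8, 120.4]]
[212, None, [745.7, 108.8], None, None]
[217, None, [817.5, 92.5], None, None]
[240, None, [809.1, 17.8], None, None]
[255, None, [811.6, -31.0], None, None]
[270, None, [684.9, -75.9], None, None]
[274, [567.1, -84.8], [678.0, -88.4], [637.1, -84.8], [558.5, -82.3]]
[278, [566.8, -97.3], [677.8, -101.2], [636.9, -97.1], [558.3, -94.4]]
[282, [563.4, -109.7], [677.5, -113.9], [636.6, -109.4], [554.9, -106.4]]
```

```bash
python3 -m creep '[{"fingers":85,"x":0,"y":0,"z":-5,"wx":0,"wy":0,"wz":0},{"fingers":85,"x":0,"y":10,"z":-9,"wx":0,"wy":0,"wz":0},{"fingers":85,"x":0,"y":22,"z":-5,"wx":0,"wy":0,"wz":0},{"fingers":85,"x":0,"y":22,"z":-1,"wx":0,"wy":0,"wz":0},{"fingers":85,"x":0,"y":22,"z":0.5,"wx":0,"wy":0,"wz":0},{"fingers":85,"x":0,"y":22,"z":0.5,"wx":0,"wy":0,"wz":0}]'
python3 -m creep '[{"fingers":85,"x":0,"y":-2,"z":0,"wx":0,"wy":0,"wz":0},{"fingers":85,"x":0,"y":-6,"z":0,"wx":0,"wy":0,"wz":0},{"fingers":85,"x":0,"y":-11,"z":0,"wx":0,"wy":0,"wz":0},{"fingers":85,"x":0,"y":-16,"z":0,"wx":0,"wy":0,"wz":0},{"fingers":85,"x":0,"y":-21,"z":0,"wx":0,"wy":0,"wz":0},{"fingers":85,"x":0,"y":-26,"z":0,"wx":0,"wy":0,"wz":0},{"fingers":85,"x":0,"y":-31,"z":0,"wx":0,"wy":0,"wz":0},{"fingers":85,"x":0,"y":-36,"z":0,"wx":0,"wy":0,"wz":0},{"fingers":85,"x":0,"y":-41,"z":0,"wx":0,"wy":0,"wz":0},{"fingers":85,"x":0,"y":-46,"z":0,"wx":0,"wy":0,"wz":0},{"fingers":85,"x":0,"y":-50,"z":0,"wx":0,"wy":0,"wz":0},{"fingers":85,"x":0,"y":-50,"z":0,"wx":0,"wy":0,"wz":0}]'
python3 l.py j; python3 m.py
```

```text
time_s: 18.8
tool_pos: [584.6, 10.5, 60.2]
tool_rot: [-2.164, 2.276, -0.002]
force: [-1.4, -0.5, 8.5]
width: 0.996
time_s: 20.0
tool_pos: [637.9, 7.9, 62.8]
tool_rot: [-2.161, 2.272, -0.01]
force: [-0.7, -0.8, 16.9]
width: 0.996
tube_left top 0.92 [197.2, 159.9] [631. 150.  38.]
tube_right top 0.65 [287.6, 158.8] [ 629. -126.   38.]
tube side 0.62 [234.6, 202.5] [621.  19.  38.]
tube_left side 0.73 [223.3, 227.6] [632. 146.  38.]
tube_right side 0.81 [242.2, 179.3] [ 621. -110.   38.]
[202, [689.2, 140.7], None, [670.3, 136.0], [597.2, 135.6]]
[207, [688.9, 124.8], [688.9, 124.8], [670.0, 120.6], [596.9, 120.5]]
[212, None, [773.0, 108.8], None, None]
[217, None, None, None, None]
[240, None, None, None, None]
[255, None, None, None, None]
[270, None, [731.9, -77.4], None, None]
[274, [678.0, -88.4], [678.0, -88.4], [665.9, -85.8], [583.4, -83.1]]
[278, [677.8, -101.2], [677.8, -101.2], [662.4, -98.0], [583.2, -95.2]]
[282, [677.5, -113.9], [677.5, -113.9], [662.2, -110.3], [582.9, -107.4]]
```

View pics/j.png

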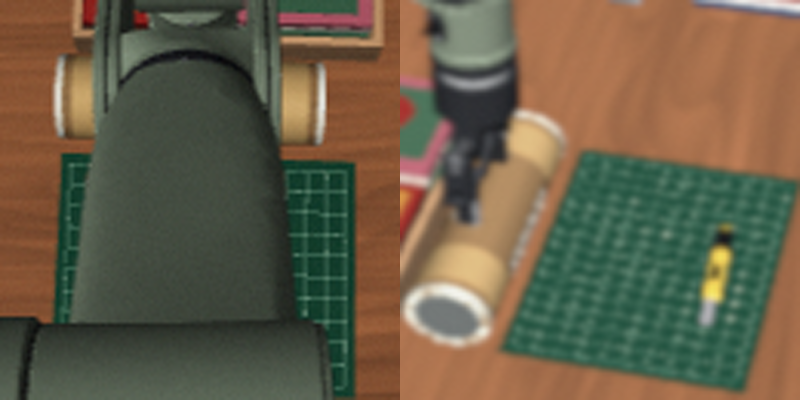

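The tube is now on the bare strip at x ≈ 628.5. The middle of the strip is about 634, so I'll nudge it 4 mm more, then lift slowly and retreat.

```bash
python3 -m creep '[{"fingers":85,"x":0,"y":-2,"z":0,"wx":0,"wy":0,"wz":0},{"fingers":85,"x":0,"y":-4,"z":0,"wx":0,"wy":0,"wz":0},{"fingers":85,"x":0,"y":-6,"z":0.3,"wx":0,"wy":0,"wz":0},{"fingers":85,"x":0,"y":-8,"z":0.5,"wx":0,"wy":0,"wz":0},{"fingers":85,"x":0,"y":-8,"z":0.5,"wx":0,"wy":0,"wz":0},{"fingers":85,"x":0,"y":-8,"z":0.5,"wx":0,"wy":0,"wz":0}]'
python3 -m creep '[{"fingers":85,"x":0,"y":0,"z":-2,"wx":0,"wy":0,"wz":0},{"fingers":85,"x":0,"y":0,"z":-5,"wx":0,"wy":0,"wz":0},{"fingers":85,"x":0,"y":0,"z":-15,"wx":0,"wy":0,"wz":0},{"fingers":85,"x":0,"y":0,"z":-40,"wx":0,"wy":0,"wz":0},{"fingers":85,"x":0,"y":0,"z":-80,"wx":0,"wy":0,"wz":0},{"fingers":85,"x":0,"y":40,"z":-120,"wx":0,"wy":0,"wz":0},{"fingers":85,"x":40,"y":70,"z":-140,"wx":0,"wy":0,"wz":0},{"fingers":85,"x":80,"y":100,"z":-140,"wx":0,"wy":0,"wz":0},{"fingers":85,"x":120,"y":120,"z":-140,"wx":0,"wy":0,"wz":0},{"fingers":85,"x":165,"y":135,"z":-140,"wx":0,"wy":0,"wz":0},{"fingers":85,"x":210,"y":150,"z":-140,"wx":0,"wy":0,"wz":0},{"fingers":85,"x":255,"y":160,"z":-140,"wx":0,"wy":0,"wz":0}]'
python3 l.py k; python3 m.py
```

```text
time_s: 21.2
tool_pos: [645.8, 7.5, 62.6]
tool_rot: [-2.16, 2.271, -0.011]
force: [1.0, -0.6, 17.3]
width: 0.996
time_s: 22.4
tool_pos: [467.7, -240.4, 198.9]
tool_rot: [2.165, -2.276, -0.001]
force: [1.0, -0.3, 1.1]
width: 0.998
tube top 0.63 [239.7, 161.8] [622.  21.  38.]
tube_left top 0.77 [199.8, 156.8] [641. 143.  38.]
tube_right top 0.98 [287.1, 155.7] [ 639. -125.   38.]
tube side 0.58 [233.2, 202.0] [627.  17.  38.]
tube_left side 0.56 [219.2, 225.9] [648. 141.  38.]
tube_right side 0.56 [240.5, 178.9] [ 628. -111.   38.]
[202, [587.7, 140.2], None, None, None]
[207, [587.4, 124.6], [692.3, 124.8], None, None]
[212, [587.1, 108.9], [691.9, 108.9], None, None]
[217, [590.0, 93.3], [691.6, 92.9], None, None]
[240, [585.3, 21.2], [683.5, 19.7], None, None]
[255, [581.1, -25.7], [685.9, -28.1], None, None]
[270, [580.2, -72.7], [675.0, -75.6], None, None]
[274, [579.9, -85.2], [674.7, -88.3], None, None]
[278, [579.7, -97.8], [674.5, -101.1], None, None]
[282, [579.4, -110.3], [674.2, -113.8], None, None]
```

View pics/k.png

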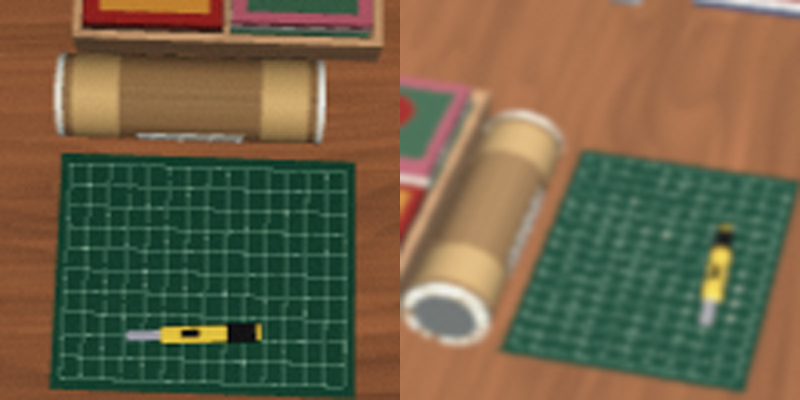

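Run:
```python
from h import *
for i in range(2):
    p=r.read_camera("top")
    for c in(207,240,277):
        g=p["image"][:,c].astype(int); print(c,[tuple(v) for v in g[141:178:1]] if i==0 and c==207 else '')
    for c,a,b in((204,146.0,170.8),(277,147.2,173.)):
        print(at(p,(c,a),38)[:2].round(1),at(p,(c,b),38)[:2].round(1))
    for o in ("tube","tube_left","tube_right"):
        for k,q in(("top",p),):
            m=r.mark_of(o,q); print(o,m and (m[0]["score"],at(q,m[0]["at"],38).round(1)))
    s=r.silhouettes("tube",p)
    for t in s[:2]:
        A=t["pixels"]
        for c in(207,240,277):
            w=np.where(A[:,c])[0]
            if len(w):print(t["score"],c,at(p,(c,w.min()-.5),38)[:2].round(1),at(p,(c,w.max()+.5),38)[:2].round(1))
```

```text
207 [(np.int64(53), np.int64(74), np.int64(100)), (np.int64(36), np.int64(53), np.int64(72)), (np.int64(43), np.int64(61), np.int64(80)), (np.int64(42), np.int64(60), np.int64(82)), (np.int64(37), np.int64(57), np.int64(86)), (np.int64(49), np.int64(76), np.int64(96)), (np.int64(57), np.int64(93), np.int64(119)), (np.int64(66), np.int64(108), np.int64(135)), (np.int64(75), np.int64(121), np.int64(150)), (np.int64(83), np.int64(129), np.int64(162)), (np.int64(86), np.int64(137), np.int64(172)), (np.int64(89), np.int64(143), np.int64(175)), (np.int64(95), np.int64(150), np.int64(184)), (np.int64(98), np.int64(154), np.int64(189)), (np.int64(103), np.int64(159), np.int64(194)), (np.int64(108), np.int64(165), np.int64(199)), (np.int64(110), np.int64(168), np.int64(205)), (np.int64(114), np.int64(172), np.int64(207)), (np.int64(113), np.int64(170), np.int64(204)), (np.int64(108), np.int64(166), np.int64(201)), (np.int64(107), np.int64(165), np.int64(201)), (np.int64(102), np.int64(159), np.int64(194)), (np.int64(97), np.int64(153), np.int64(189)), (np.int64(93), np.int64(147), np.int64(18
[... 637 characters left out ...]
-95.1] [584.8 -92.3]
tube (0.7, array([638.2,  19.8,  38. ]))
tube_left (0.87, array([640.5, 147.5,  38. ]))
tube_right (0.9, array([ 636.9, -112.5,   38. ]))
0.73 207 [581.3 120.4] [367.8 120. ]
0.73 240 [579.3  20.3] [359.9  23.6]
0.73 277 [570.8 -91.8] [357.7 -84.5]
0.56 207 [676.4 120.6] [596.9 120.5]
0.56 240 [671.2  18.9] [594.9  20.1]
0.56 277 [665.7 -95. ] [586.4 -92.3]
207 
240 
277 
[675.  129.8] [596.2 129.6]
[666.7 -95.1] [584.8 -92.3]
tube (0.89, array([625.9,  20.5,  38. ]))
tube_left (0.74, array([640.2, 135.2,  38. ]))
tube_right (0.88, array([ 636.5, -114.6,   38. ]))
0.95 207 [673.2 120.6] [596.9 120.5]
0.95 240 [668.  19.] [591.8  20.1]
0.95 277 [662.5 -94.9] [589.5 -92.4]
```

The tube's axis lies about 10 mm inside both limits, its ends are level with the strip, and the knife has not moved. Handing in.

```bash
python3 -c "
from rig import r
print(r.hand_in(), r.read_state()['time_s'])"
```

```text
the job is handed in; nothing more can be done
the job is handed in; nothing more can be done
```

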